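# Set the timer, then bring the red-lidded spice jar to the front and hold the carousel

## Robot

A 6-joint arm with a two-finger parallel gripper is mounted at the origin on a cart in front of the work surface, level with it; the furniture and walls round the work are solid. World frame = base frame: x ahead of the robot, y to its left, z up, the work surface at z = 0. Lengths are in m, angles in rad, forces in N, time in s.
With the tool pointing down it reaches from about 0.35 to 0.925 m from the base axis. Payload 6.4 kg.
Tool frame: the origin (TCP) lies between the finger pads, 19 mm behind the fingertips; this is the grasp point; z points along the fingers, y is the line along which they close (so a half turn about z gives the same grasp; the last joint's range is limited). The gripper opens to 94 mm and grips with 3 to 60 N. Pads are 16 mm wide; open, the fingers measure 119 mm over their backs; the gripper's body (75 mm by 177 mm) begins 78 mm behind the grasp point.
Start: joints at [-0.174, 0.245, 1.558, -0, 1.339, -0.174], TCP at [0.65, 0, 0.224] pointing down, gripper open.
Joint ranges: [-3.13, 3.13], [-1.02, 2.26], [0.13, 2.54], [-0.95, 4.09], [0.21, 2.88], [-2.74, 2.74]. Speed limits (rad/s): [2.57, 2.57, 3.14, 3.14, 3.14, 3.14].

## Interface

Orientations are given as [roll, pitch, yaw] about the fixed x, y, z axes, in that order (R = Rz(yaw) Ry(pitch) Rx(roll)).
In Python, from station import robot gives the robot as it stands.
- The arm moves only by the tool carry_out, never from a script. Its argument "deltas" is a list that holds one entry, the list of rows, each a list of 7 numbers: the opening, from -1 (shut) to 1 (fully open), then the shift along the tool's x, y, z in units of 0.5 m (1.0 is 0.5 m), then the turn, a rotation vector about the tool's x, y, z in units of 0.5 rad (1.0 is 0.5 rad). A call has 1 to 20 rows; each row is the pose to reach, as a shift and turn from the pose commanded when the call began, along the tool's axes at that moment; what a row does not reach only later rows make up. A row lasts 1/10 s, in which the tool goes at most 50 mm and 8.59 degrees, less where a joint would pass 70% of its speed; a pose out of reach is approached as far as the arm can. A call with a number of a shift or a turn outside -1 to 1 is refused whole. A call with a gripper value outside its range is refused whole. The fingers move at their own pace and stop on an object; "newtons" is the grip in N (left out, the last holds). Time passes only in rows, so rows that repeat a pose let the fingers close. It gives the time, the measured TCP pose, the force, the opening and the grip force at its end, in the units of the state.
- robot.get_state(): the state, without advancing time (a new reading comes with each control period).
- robot.read_camera(name): name is "scene" or "side" or "wrist"; returns a dict with "frame" (384x512x3 uint8, red, green, blue), "range_z" (384x512 float32, m along the optical axis (not along the pixel's ray), 0 where there is no reading), "fx", "fy", "cx", "cy" (pixels), "world_to_cam" (4x4, takes a point from world to camera coordinates). Camera axes: x right, y up, looking along -z (the intrinsics and any distortion apply to the point x, -y, -z); pixel columns grow to the right and rows downward; lengths in m; the calibration is good to about 2 mm. A picture is of the moment at which its call begins.
- robot.job_done(): hands the job in; it is judged then, once.
Trained networks look in the newest picture that a camera, given by its name, has taken for a name from the list of things; names that differ only in an ending like _2 or _b are one class to them, and where a whole thing is asked for, a point or a joint stands for the part that bears it (a point fixed in the world has none). Each returns a list of dicts, best first, with "p" (0 to 1); they miss things now and then, are a little off and sometimes report something else, mostly with a low value. They report only what shows in the picture. A call takes as long as a camera call. They do not tell look-alikes from the thing itself.
- robot.look_for(camera, query): "bbox" ([centre column, centre row, width, height] in pixels, round what is visible of it).
- robot.outline_of(camera, query): "mask" (384x512 bool, what is visible of it) and "bbox" ([centre column, centre row, width, height] in pixels, round what is visible of it).
- robot.place_of(camera, query): "xy" ([column, row] in pixels: a listed point, or the origin of a listed thing).
The state is a dict: "clock": time; "joints": joint angles; "qvel": joint speeds; "tau": joint torques, N m; "position": TCP position; "ee_rot": TCP orientation; "contact_force": force on the tool from outside, world axes, zero at the start; "ft_torque": the same for the moment, N m; "opening": opening from 0.0 (shut) to 1.0 (fully open); "grasp_force": force on a finger pad.
Only numpy, scipy, OpenCV 4.12 (cv2) and the standard library are available. Lean on these libraries where they do the work, as an engineer would, in place of code of your own. Each camera call takes 0.05 s, during which the arm holds its last target. There are 200 camera calls.

## Task

The stew is about to go on and I have only one hand free: first wind the red kitchen timer on the black foot to 20 minutes and let go of it, then turn the spice carousel, without jerking it or upsetting the jars, until the jar with the red lid stands at the front, right behind the brass arrow in the gap of the wooden guard. Keep hold of the turntable there, still gripping it when you finish, so that it cannot turn while I draw the jar out; leave everything else where it is.

Things in the scene. Friction and masses are not known exactly. Their poses are not given: they have to be found in the camera images.
- timer: wind-up kitchen timer, 62 mm diameter, 47 mm tall: white lower half (0 to 18 mm up, does not turn) on a black suction foot (92 mm diameter, 5 mm thick) stuck fast to the worktop; the red upper half (18 to 47 mm up) is the dial. Origin at the centre of its underside, z up; its front, -x of its own frame, has the zero of the scale.
- timer_zero (a point): red zero tick of the timer's scale, 39 mm from its axis on the black foot, 5 mm up. The scale has 12 ticks 5 minutes (30 deg) apart, counted clockwise seen from above; every third one (0, 15, 30, 45) is long, zero red, the rest short and white: 20 minutes is the first short tick after the long 15, 120 deg clockwise from zero.
- timer_dial (a joint): angle of the red dial, rad, 0 to 5.76, clockwise seen from above; 0 when the white pointer bar on the dial is at the red zero tick. One minute is 0.1047 rad, 20 minutes 2.094. Begins at about 4 to 11 minutes; light friction (0.01 N m, damping 0.05 N m s/rad); stays where it is left, does not run down.
- timer_grip (a point): point on the timer's axis 42 mm above the worktop. With the TCP here, fingertips 23 mm up, the fingers grip the round red dial alone: about 60 mm wide at 20 to 35 mm up, narrower towards its top (47 mm).
- carousel_base: the carousel's fixed wooden base disc, 278 mm diameter, 13 mm thick. Origin at the centre of its underside, on the turning axis, z up; front = -x of its own frame, marked by a small brass arrow (diamond) 130 mm from the axis. A curved wooden guard, 5 mm thick, to 78 mm high, 136 mm from the axis, stands round it except for a gap of 120 deg centred on the front.
- platter: the carousel's turntable: wooden disc, 242 mm diameter, top 27 mm above the worktop, with a middle post ending in a wooden knob and six wire rings (51 mm inside, 65 mm above the worktop) whose centres are 84 mm from the axis, at 0, 60, 120.. deg from its own x axis; a jar in each. Origin on the axis at the disc's underside, 15 mm above the worktop, z up.
- knob (a point): centre of the round wooden knob on the turntable's post, on the axis, 173 mm above the worktop: 42 mm diameter from 161 to 183 mm up, domed to 190 mm, narrowing to a 14 mm post below. It turns with the platter. Jar lids round it end 136 mm above the worktop and are 59 mm or more from the axis; no stops either way; friction 0.04 N m, stays where left.
- jar_red: the spice jar with the bright red lid (48 mm diameter; jar 46 mm), 109 mm tall, 0.12 kg, loose, standing in one of the turntable's wire rings with about 2.5 mm play; origin at the centre of its underside, z up
- jar_a: one of five spice jars with dark green lids standing with the red-lidded one on the carousel, 46 mm diameter, 106 mm tall, 0.11 kg, loose; origin at the centre of its underside, z up
- jar_b: one of five spice jars with dark green lids standing with the red-lidded one on the carousel, 46 mm diameter, 106 mm tall, 0.11 kg, loose; origin at the centre of its underside, z up
- jar_c: one of five spice jars with dark green lids standing with the red-lidded one on the carousel, 46 mm diameter, 106 mm tall, 0.11 kg, loose; origin at the centre of its underside, z up
- jar_d: one of five spice jars with dark green lids standing with the red-lidded one on the carousel, 46 mm diameter, 106 mm tall, 0.11 kg, loose; origin at the centre of its underside, z up
- jar_e: one of five spice jars with dark green lids standing with the red-lidded one on the carousel, 46 mm diameter, 106 mm tall, 0.11 kg, loose; origin at the centre of its underside, z up
- lemon: yellow lemon, 77x51x52 mm, on the chopping board; bystander, origin at its underside
- lime: green lime, 60x48x48 mm, on the chopping board; bystander, origin at its underside
- white_mug: white porcelain mug, 67 mm tall, at the back, behind and left of the carousel; bystander, origin at the centre of its underside
Mind the look-alikes: they are no part of the job. Leave any orange look-alike of the timer alone.

How it is judged:
On the way, in this order (a step that is already met when the one before it is completed fails the run):
1. the timer is set to 20 minutes (within 1.5 minutes) and let go (value of joint timer_dial between 1.934 and 2.254 rad and contact force between the fingers and timer below 0.2 N), for 0.3 s.
2. the red-lidded jar stands at the front (within 14 mm sideways of the arrow's line) with the turntable held and still (y of jar_red in the frame of carousel_base between -0.014 and 0.014 m and x of jar_red in the frame of carousel_base below -0.06 m and angular speed of platter below 0.1 rad/s and contact force between the fingers and platter above 2 N), for 0.3 s.
At the end, for the whole second after the job is handed in: Timer at 20 minutes within 1.5; the red-lidded jar upright in its ring at the front, its centre within 14 mm sideways of the line from the axis to the brass arrow; the turntable at rest (below 0.1 rad/s) and still held by the fingers (over 2 N) through the second after the program ends (all of step 2 and value of joint timer_dial between 1.934 and 2.254 rad and angle between jar_red's own z axis and vertical below 0.2 rad and z of jar_red in the frame of carousel_base below 0.035 m); the arm keeps its last pose, push and grip.
It fails at once if a jar is upset (tilted more than 0.3 rad) or out of its ring (angle between any of jar_red, jar_a, jar_b, jar_c, jar_d, jar_e's own z axis and vertical above 0.3 rad or horizontal distance between any of jar_red, jar_a, jar_b, jar_c, jar_d, jar_e and platter above 0.1 m or height (world z) of any of jar_red, jar_a, jar_b, jar_c, jar_d, jar_e above 0.045 m).
It fails at once if the turntable is jerked round (faster than 3 rad/s) (angular speed of platter above 3 rad/s).
It fails at once if the lemon, the lime or the mug is moved more than 30 mm (distance of any of lemon, lime, white_mug from where it was at the start of the episode above 0.03 m).
It also fails if it takes over 54 s, if anything falls off the work surface, if the arm or the gripper's body presses on something with over 40 N, if the wrist force passes 120 N, or if a joint passes its speed limit or range.

## Working session

There is one attempt and no reset: what is moved stays moved. The work goes in short steps, Python scripts to look and compute and a tool call to move; the robot and the scene stay as the last step left them, time stands still between calls to the robot, and variables do not carry over. Pictures are saved under pics/ and viewed, at most 10 in all, crops included, and the job is handed in when it is done.

Besides the shell and the picture viewer there is one more tool, called after "Request:" in YAML: its name, and indented under it one key for each argument. carry_out: Moves the arm, as the interface text tells. Shifts and turns lie within -1 to 1; 1 stands for 0.5 m of shift or 0.5 rad of turn. Its arguments: {"type":"object","properties":{"deltas":{"type":"array"},"newtons":{"type":"number"}},"required":["deltas"]}

```bash
mkdir -p pics
cat > h.py <<'E'
import numpy as np, cv2
from station import robot
def save(c,n):
    cv2.imwrite(n,cv2.cvtColor(c['frame'],cv2.COLOR_RGB2BGR))
def pix2w(c,u,v,z=None,d=None):
    # at plane height z or depth d
    ray=np.array([(u-c['cx'])/c['fx'],-(v-c['cy'])/c['fy'],-1.0])
    T=np.linalg.inv(c['world_to_cam']);o=T[:3,3];r=T[:3,:3]@ray
    s=d if d is not None else (z-o[2])/r[2]
    return o+s*r
def w2pix(c,p):
    q=c['world_to_cam']@np.r_[p,1]
    return c['cx']+c['fx']*q[0]/-q[2], c['cy']+c['fy']*(-q[1])/-q[2]
E
python3 - <<'E'
from h import *
ims=[]
for n in ['scene','side']:
    c=robot.read_camera(n); save(c,f'pics/{n}0.png'); 
    print(n,{k:v for k,v in c.items() if k not in('frame','range_z','world_to_cam')},np.linalg.inv(c['world_to_cam'])[:3,3])
    for q,z in [('timer',0),('timer_zero',.005),('timer_grip',.042),('carousel_base',0),('knob',.173),('jar_red',.027)]:
        for r in robot.place_of(n,q)[:3]:
            print(q,round(r['p'],2),np.round(r['xy'],1),np.round(pix2w(c,*r['xy'],z=z),3))
s=robot.get_state();print(s)
E
```

```text
scene {'fx': 402.6662493536195, 'fy': 402.6662493536195, 'cx': 260.58139663971696, 'cy': 193.29577365455876} [-0.24714383 -0.8973562   0.77747999]
timer 0.8 [181.3 206.2] [0.434 0.297 0.   ]
timer 0.79 [159.3 197. ] [0.411 0.42  0.   ]
timer 0.78 [213.6 198.1] [0.563 0.262 0.   ]
timer_zero 0.76 [146.8 197.6] [0.368 0.442 0.005]
timer_zero 0.65 [175.3 209.2] [0.401 0.286 0.005]
timer_zero 0.52 [204.8 194.9] [0.549 0.301 0.005]
timer_grip 0.85 [183.4 194.6] [0.452 0.302 0.042]
timer_grip 0.83 [151.7 183.2] [0.413 0.473 0.042]
timer_grip 0.83 [213.4 184. ] [0.59  0.294 0.042]
knob 0.57 [263.7 194.3] [ 0.512 -0.085  0.173]
jar_red 0.79 [243.8 232.3] [ 0.466 -0.036  0.027]
side {'fx': 482.13880901269863, 'fy': 482.13880901269863, 'cx': 254.66097817321267, 'cy': 191.51833995951958} [0.12078542 0.96685281 1.57830871]
timer 0.94 [210.8 242.5] [0.628 0.174 0.   ]
timer 0.86 [241.6 287.6] [0.445 0.294 0.   ]
timer 0.73 [232.2 328. ] [0.412 0.441 0.   ]
timer_zero 0.76 [213.9 272.6] [0.559 0.284 0.005]
timer_zero 0.64 [224.3 243. ] [0.579 0.157 0.005]
timer_zero 0.61 [253.4 291.6] [0.399 0.293
[... 260 characters left out ...]
ck': 0.7, 'joints': array([-1.74082994e-01,  2.45074156e-01,  1.55776402e+00, -1.61314133e-05,
        1.33872704e+00, -1.74098096e-01]), 'qvel': array([ 3.60974774e-05,  2.49607355e-04, -3.49802766e-04,  1.70114704e-03,
       -5.13970545e-04, -1.22720373e-03]), 'tau': array([-7.03476981e-04, -4.15732133e+01, -3.14812052e+01,  6.84794015e-02,
        2.88609636e-02, -7.45482907e-06]), 'position': array([6.50020485e-01, 9.19762638e-06, 2.24291169e-01]), 'ee_rot': array([3.14156834e+00, 2.02156043e-05, 1.57081514e+00]), 'contact_force': array([-0.16161003,  0.21844059, -0.07889468]), 'ft_torque': array([-0.03271374, -0.09507195,  0.03077424]), 'grasp_force': 0.0, 'opening': 1.001774050751853}
```

Run:
```python
import cv2
a=cv2.imread('pics/scene0.png');b=cv2.imread('pics/side0.png')
cv2.imwrite('pics/a.png',cv2.resize(a,(800,600),interpolation=cv2.INTER_CUBIC))
cv2.imwrite('pics/b.png',cv2.resize(b[130:360,150:440],None,fx=2.6,fy=2.6,interpolation=cv2.INTER_CUBIC))
```

```text
(no output)
```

View pics/a.png

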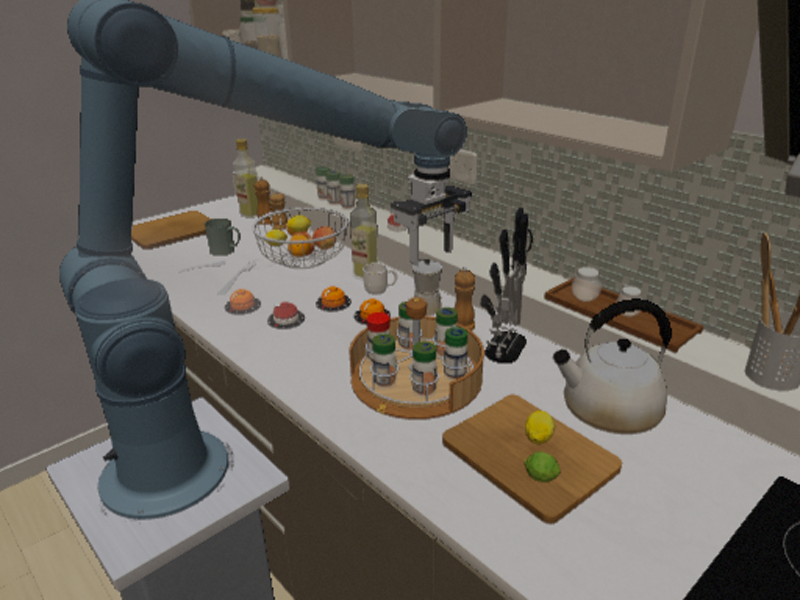

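View pics/b.png

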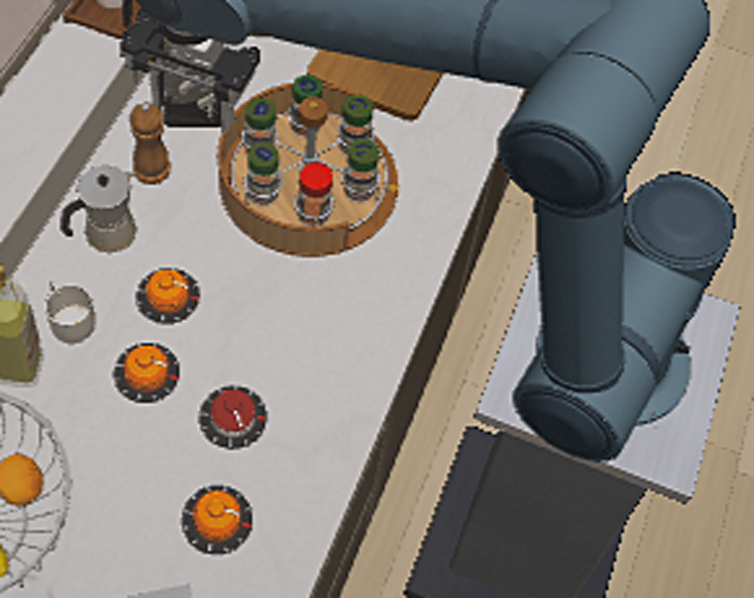

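The scene has one red timer (side pixel about (239,290)) among orange ones. The red jar is on the timer side of the carousel, and the brass arrow is at about (301,202) in the side view. I'm moving over the timer for a close look.

Request:
carry_out:
  deltas:
    - [[1,0.1,-0.068,0,0,0,0],[1,0.2,-0.135,0,0,0,0],[1,0.3,-0.2,0,0,0,0],[1,0.4,-0.27,0,0,0,0],[1,0.5,-0.34,0,0,0,0],[1,0.6,-0.4,0,0,0,0],[1,0.6,-0.4,0,0,0,0],[1,0.6,-0.4,0,0,0,0],[1,0.6,-0.4,0,0,0,0],[1,0.6,-0.4,0,0,0,0]]

```text
clock: 1.7
position: [0.4507, 0.2993, 0.2243]
ee_rot: [3.141, 0.0, 1.57]
contact_force: [-1.1, -0.2, 0.1]
opening: 1.003
grasp_force: 0.0
```

Run:
```python
from h import *
for n in ['wrist','side']:
    c=robot.read_camera(n); save(c,f'pics/{n}1.png'); np.save(f'{n}1.npy',c,allow_pickle=True)
    for q,z in [('timer',0),('timer_zero',.005),('timer_grip',.042),('knob',.173),('jar_red',.027)]:
        for r in robot.place_of(n,q)[:4]:
            print(n,q,round(r['p'],2),np.round(r['xy'],1),np.round(pix2w(c,*r['xy'],z=z),4))
s=robot.get_state();print(s['clock'],s['position'],s['ee_rot'],s['joints'])
a=cv2.imread('pics/wrist1.png');b=cv2.imread('pics/side1.png')[145:245,200:320]
cv2.imwrite('pics/w1.png',np.hstack([a[:,:],cv2.resize(b,None,fx=2.4,fy=3.84,interpolation=cv2.INTER_CUBIC)]))
```

```text
wrist timer 0.94 [253.  167.6] [0.448  0.3039 0.    ]
wrist timer 0.9 [352.  173.5] [0.5847 0.2956 0.    ]
wrist timer 0.85 [365.7 253.3] [0.6163 0.174  0.    ]
wrist timer 0.8 [220.7  59.6] [0.4079 0.4403 0.    ]
wrist timer_zero 0.91 [187.9  62.6] [0.368 0.436 0.005]
wrist timer_zero 0.67 [322.1 180.9] [0.5428 0.2863 0.005 ]
wrist timer_zero 0.62 [227.7 179.6] [0.4133 0.2882 0.005 ]
wrist timer_grip 0.9 [253.4 170. ] [0.4486 0.3087 0.042 ]
wrist timer_grip 0.9 [378.9 267.6] [0.6181 0.1747 0.042 ]
wrist timer_grip 0.65 [363.6 184.5] [0.5857 0.2903 0.042 ]
wrist knob 0.36 [449.6 196.2] [0.6014 0.3133 0.173 ]
side timer 0.96 [206.8 276.1] [0.5778 0.3046 0.    ]
side timer 0.9 [229.6 332.3] [0.4132 0.4578 0.    ]
side timer 0.72 [285.3 187.7] [ 0.4676 -0.1838  0.    ]
side timer 0.67 [239.5 286.6] [0.4531 0.2935 0.    ]
side timer_zero 0.8 [250.  293.2] [0.4078 0.3033 0.005 ]
side timer_zero 0.7 [219.1 276.2] [0.5359 0.2889 0.005 ]
side timer_zero 0.57 [244.3 331.3] [0.369  0.4363 0.005 ]
side timer_zero 0.5 [224.7 241.4] [0.5809 0.1506 0.005 ]
side timer_grip 0.93 [230.8 322. ] [0.4169 0.4384 0.042 ]
side timer_grip 0.85 [204.7 268.6] [0.5858 0.2992 0.042 ]
side timer_grip 0.59 [215.8 236.9] [0.6086 0.166  0.042 ]
side knob 0.82 [270.5 171.7] [ 0.5079 -0.1045  0.173 ]
side knob 0.66 [284.9 187.3] [ 0.4316 -0.0588  0.173 ]
2.3 [0.45007888 0.29990233 0.2242484 ] [-3.14155143e+00  4.18014265e-05  1.57062839e+00] [ 3.78055933e-01 -1.09593733e-02  1.83723333e+00 -2.44173892e-05
  1.31537244e+00  3.78230043e-01]
```

View pics/w1.png

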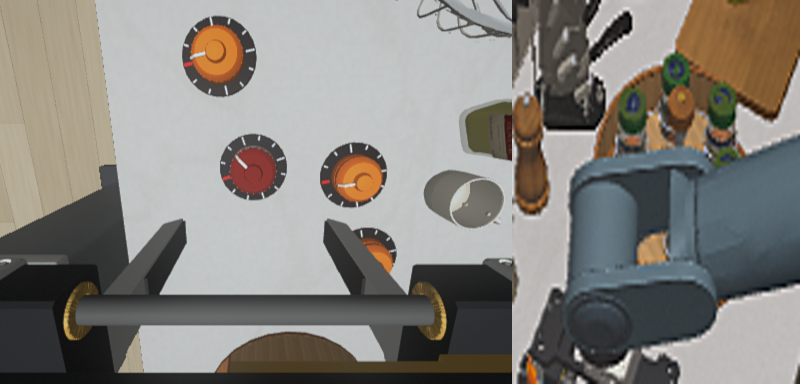

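The wrist view shows the red timer at about (253,167). Its zero tick is near (226,179) and the white pointer runs towards (235,155). I'll measure them on rectified planes.

```bash
cat >> h.py <<'E'
def ortho(c,x0,y0,half,z,n=300):
    g=np.linspace(-half,half,n)
    # image: right=+x, up=+y
    X,Y=np.meshgrid(x0+g,y0-g[...])
    P=np.stack([X,Y,np.full_like(X,z),np.ones_like(X)],-1)@c['world_to_cam'].T
    u=c['cx']+c['fx']*P[...,0]/-P[...,2]; v=c['cy']-c['fy']*P[...,1]/-P[...,2]
    return cv2.cvtColor(cv2.remap(c['frame'],u.astype(np.float32),v.astype(np.float32),cv2.INTER_LINEAR),cv2.COLOR_RGB2BGR),X,Y
E
python3 - <<'E'
from h import *
c=np.load('wrist1.npy',allow_pickle=True).item()
a,X,Y=ortho(c,.448,.304,.06,.005,390)
f=a.astype(int); B,G,R=f[...,0],f[...,1],f[...,2]
rr=np.hypot(X-.448,Y-.304)
dark=(f.max(-1)<110)|((R>100)&(G<80)); dark&=rr<.056
n,l,st,ce=cv2.connectedComponentsWithStats(dark.astype(np.uint8))
k=1+np.argmax(st[1:,4]); m=(l==k).astype(np.uint8)
cn=max(cv2.findContours(m,0,1)[0],key=cv2.contourArea)
(cx,cy),r=cv2.minEnclosingCircle(cn); e=cv2.fitEllipse(cn); s=.12/389
to=lambda p:(.448-.06+p[0]*s,.304+.06-p[1]*s)
print('circ',to((cx,cy)),r*s,'ell',to(e[0]),np.array(e[1])*s)
C=np.array(to(e[0]))
rr=np.hypot(X-C[0],Y-C[1])
red=(R>1.8*G)&(R>120)&(rr>.032)&(rr<.046); z=np.array([X[red].mean(),Y[red].mean()]); az=np.degrees(np.arctan2(*(z-C)[::-1]))
print('zero',red.sum(),z,az)
wh=(f.min(-1)>140)&(rr>.034)&(rr<.0435)
n,l,st,ce=cv2.connectedComponentsWithStats(wh.astype(np.uint8))
for i in range(1,n):
    if st[i,4]>25:
        p=np.array(to(ce[i]))-C; print('tick',st[i,4],(az-np.degrees(np.arctan2(p[1],p[0])))%360)
b,X,Y=ortho(c,C[0],C[1],.06,.048,390)
f=b.astype(int);rr=np.hypot(X-C[0],Y-C[1]); wh=(f.min(-1)>130)&(rr<.028)
P=np.c_[X[wh],Y[wh]]-C; print('bar',wh.sum(),P.mean(0)); u,sv,vt=np.linalg.svd(P-P.mean(0)); d=vt[0]; d*=np.sign(d@P.mean(0)); t=(P@d); print('dir',np.degrees(np.arctan2(d[1],d[0])),'mean az',np.degrees(np.arctan2(*P.mean(0)[::-1])),'ends',P[t.argmin()],P[t.argmax()])
print('dial deg',(az-np.degrees(np.arctan2(d[1],d[0])))%360)
cv2.imwrite('pics/o1.png',np.hstack([a,b]))
E
```

```text
circ (0.4478752952909102, 0.3047925454264741) 0.04539184099604354 ell (0.4474925719116525, 0.30449036491805914) [0.08552908 0.08717289]
zero 1638 [0.43083906 0.28106188] -125.40608957324386
tick 139 155.7255137985282
tick 238 125.53616432357654
tick 126 185.70222319682082
tick 141 95.27215439202467
tick 268 215.62022722337105
tick 145 64.865336239626
tick 111 245.4928141349929
tick 103 275.1069083095399
tick 132 4.69407658632656
tick 182 304.84111635931043
tick 125 334.731946274996
bar 801 [-0.01002109  0.00829227]
dir 117.79706422821228 mean az 140.39284950875788 ends [ 0.01280206 -0.0248329 ] [-0.01835476  0.02113111]
dial deg 116.79684619854385
```

View pics/o1.png

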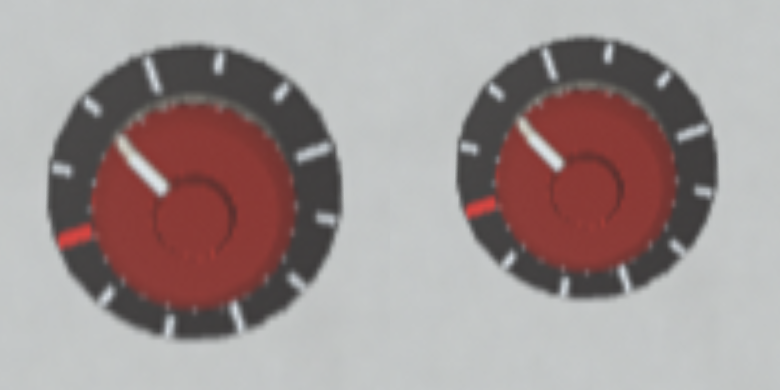

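```bash
cat >> h.py <<'E'
def pointer(c,C=(.4477,.3046)):
    v,u=np.mgrid[0:384,0:512]
    d=c['range_z']; ray=np.stack([(u-c['cx'])/c['fx'],-(v-c['cy'])/c['fy'],-np.ones(u.shape)],-1)*d[...,None]
    T=np.linalg.inv(c['world_to_cam']); W=ray@T[:3,:3].T+T[:3,3]
    f=c['frame'].astype(int); rr=np.hypot(W[...,0]-C[0],W[...,1]-C[1])
    m=(f[...,1]>110)&(rr<.029)&(W[...,2]>.03)&(d>0)
    n,l,st,ce=cv2.connectedComponentsWithStats(m.astype(np.uint8))
    k=1+np.argmax(st[1:,4]); P=W[l==k]; w=f[...,1][l==k]
    red=(f[...,0]>1.8*f[...,1])&(rr<.03)&(W[...,2]>.03)
    top=W[(W[...,2]>.0455)&(rr<.03)&(d>0)]
    print('n',len(P),'z',P[:,2].min(),P[:,2].max(),'topc',top.mean(0),'allred',W[red].mean(0))
    a=np.degrees(np.arctan2(P[:,1]-C[1],P[:,0]-C[0]))%360
    print('az mean',a.mean(),'std',a.std())
    return a.mean()
E
python3 - <<'E'
from h import *
c=np.load('wrist1.npy',allow_pickle=True).item()
print('dial',199.2-pointer(c))
E
```

```text
n 114 z 0.31836321075537943 0.3206894347850197 topc [0.44950517 0.3214346  0.32101644] allred [0.44849621 0.30508737 0.03753302]
az mean 116.909794993185 std 24.424475294643344
dial 82.29020500681499
```

Request:
carry_out:
  deltas:
    - [[1,0.009,-0.005,0.06,0,0,0],[1,0.009,-0.005,0.15,0,0,0],[1,0.009,-0.005,0.24,0,0,0],[1,0.009,-0.005,0.32,0,0,0],[1,0.009,-0.005,0.364,0,0,0],[1,0.009,-0.005,0.364,0,0,0],[0,0.009,-0.005,0.364,0,0,0],[-1,0.009,-0.005,0.364,0,0,0],[-1,0.009,-0.005,0.364,0,0,0],[-1,0.009,-0.005,0.364,0,0,0],[-1,0.009,-0.005,0.364,0,0,0],[-1,0.009,-0.005,0.364,0,0,0]]
  newtons: 15

```text
clock: 3.5
position: [0.4485, 0.3048, 0.0432]
ee_rot: [3.139, -0.001, 1.571]
contact_force: [1.0, -0.4, 2.8]
opening: 0.621
grasp_force: 15.0
```

```bash
sed -i 's/(W\[...,2\]>.03)&(d>0)/(W[...,2]>.03)\&(W[...,2]<.06)\&(d>0)/; s/(W\[...,2\]>.0455)/(W[...,2]>.0455)\&(W[...,2]<.06)/' h.py
python3 - <<'E'
from h import *
c=np.load('wrist1.npy',allow_pickle=True).item()
print('dial',199.2-pointer(c))
E
```

```text
n 54 z 0.03308677359186274 0.04378329320988328 topc [0.44745815 0.30407459 0.04630497] allred [0.44849621 0.30508737 0.03753302]
az mean 135.80434894582183 std 3.3996094272693713
dial 63.39565105417816
```

Request:
carry_out:
  deltas:
    - [[-1,0,0,0,0,0,0.16],[-1,0,0,0,0,0,0.36],[-1,0,0,0,0,0,0.56],[-1,0,0,0,0,0,0.76],[-1,0,0,0,0,0,0.96]]

```text
clock: 4.0
position: [0.4481, 0.3049, 0.0432]
ee_rot: [3.141, -0.001, 1.087]
contact_force: [-0.4, 1.0, 3.5]
opening: 0.623
grasp_force: 15.0
```

Request:
carry_out:
  deltas:
    - [[-1,0,0,0,0,0,0.2],[-1,0,0,0,0,0,0.4],[-1,0,0,0,0,0,0.6],[-1,0,0,0,0,0,0.8],[-1,0,0,0,0,0,0.96],[-1,0,0,0,0,0,0.96],[-1,0,0,0,0,0,0.96]]

```text
clock: 4.7
position: [0.4478, 0.3052, 0.0431]
ee_rot: [-3.141, -0.001, 0.612]
contact_force: [-2.2, 1.9, 6.0]
opening: 0.622
grasp_force: 15.0
```

Request:
carry_out:
  deltas:
    - [[1,0,0,0,0,0,0],[1,0,0,0,0,0,0],[1,0,0,0,0,0,0],[1,0,0,0,0,0,0],[1,0,0,-0.1,0,0,0],[1,0,0,-0.2,0,0,0],[1,0,0,-0.3,0,0,0],[1,0,0,-0.36,0,0,0],[1,0,0,-0.36,0,0,0],[1,0,0,-0.36,0,0,0]]

```text
clock: 5.7
position: [0.4475, 0.3044, 0.2223]
ee_rot: [3.141, -0.0, 0.611]
contact_force: [-0.8, 0.2, -0.7]
opening: 1.002
grasp_force: 0.0
```

Run:
```python
from h import *
c=robot.read_camera('wrist'); np.save('wrist2.npy',c,allow_pickle=True)
print('dial',199.2-pointer(c))
a,_,_=ortho(c,.4477,.3046,.06,.005,390);b,_,_=ortho(c,.4477,.3046,.06,.042,390)
save(c,'pics/wrist2.png'); cv2.imwrite('pics/o2.png',np.hstack([a,b]))
s=robot.get_state();print(s['clock'],s['position'],s['ee_rot'])
```

```text
n 53 z 0.030575826536002104 0.04420629849498625 topc [0.44762255 0.30414004 0.04635353] allred [0.44901196 0.30422926 0.03745684]
az mean 79.90210897799977 std 3.3176005400696673
dial 119.29789102200021
5.75 [0.44674193 0.30411924 0.22077975] [-3.14112105e+00  2.36831898e-03  6.10869652e-01]
```

View pics/o2.png

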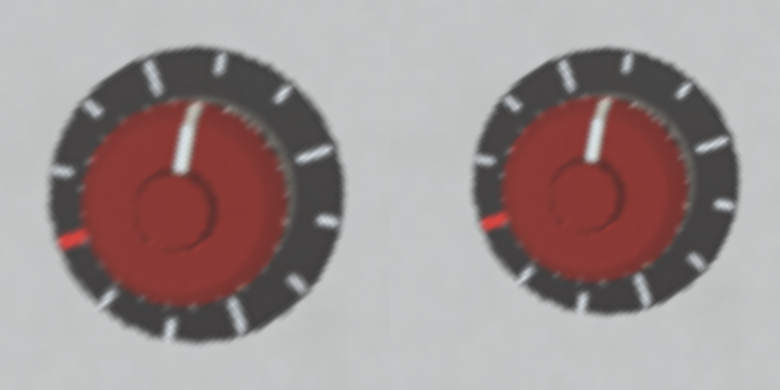

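The pointer lines up with the 20-minute tick, and the dial measures about 119°. Next I move over the carousel.

Request:
carry_out:
  deltas:
    - [[1,-0.02,0.04,-0.06,0,0,-0.1],[1,-0.06,0.1,-0.14,0,0,-0.2],[1,-0.11,0.19,-0.22,0,0,-0.4],[1,-0.16,0.28,-0.28,0,0,-0.6],[1,-0.21,0.37,-0.28,0,0,-0.8],[1,-0.26,0.46,-0.28,0,0,-0.96],[1,-0.31,0.55,-0.28,0,0,-0.96],[1,-0.36,0.64,-0.28,0,0,-0.96],[1,-0.41,0.73,-0.28,0,0,-0.96],[1,-0.45,0.81,-0.28,0,0,-0.96],[1,-0.479,0.87,-0.28,0,0,-0.96],[1,-0.479,0.87,-0.28,0,0,-0.96]]

```text
clock: 6.95
position: [0.5, -0.193, 0.3587]
ee_rot: [-3.136, 0.0, 1.086]
contact_force: [-0.6, 0.5, 0.5]
opening: 0.999
grasp_force: 0.0
```

Request:
carry_out:
  deltas:
    - [[1,0,0,0,0,0,-0.2],[1,0,0,0,0,0,-0.4],[1,0,0,0,0,0,-0.6],[1,0,0,0,0,0,-0.8],[1,0,0,0,0,0,-0.96],[1,0,0,0,0,0,-0.96],[1,0,0,0,0,0,-0.96]]

```text
clock: 7.65
position: [0.5006, -0.1885, 0.3609]
ee_rot: [-3.14, -0.001, 1.57]
contact_force: [0.4, 0.1, 0.1]
opening: 1.003
grasp_force: 0.0
```

Run:
```python
from h import *
c=robot.read_camera('wrist'); np.save('wrist3.npy',c,allow_pickle=True); save(c,'pics/wrist3.png')
for q,z in [('carousel_base',0),('platter',.015),('knob',.173),('jar_red',.027)]:
    for r in robot.place_of('wrist',q)[:2]:
        print(q,round(r['p'],2),np.round(r['xy'],1),np.round(pix2w(c,*r['xy'],z=z),4))
s=robot.get_state();print(s['clock'],s['position'],s['ee_rot'],s['joints'])
f=c['frame'].astype(int);d=c['range_z']
v,u=np.mgrid[0:384,0:512]
ray=np.stack([(u-c['cx'])/c['fx'],-(v-c['cy'])/c['fy'],-np.ones(u.shape)],-1)*d[...,None]
T=np.linalg.inv(c['world_to_cam']); W=ray@T[:3,:3].T+T[:3,3]
near=np.hypot(W[...,0]-.51,W[...,1]+.09)<.17
red=(f[...,0]>2*f[...,1])&(f[...,0]>2*f[...,2])&(f[...,0]>110)&near&(W[...,2]>.1)
top=red&(W[...,2]>.13);print('red lid',red.sum(),W[top].mean(0) if top.any() else 0)
kn=near&(W[...,2]>.165)&(W[...,2]<.2)&(np.hypot(W[...,0]-.51,W[...,1]+.09)<.05);print('knob',kn.sum(),W[kn].mean(0),W[kn].min(0),W[kn].max(0))
```

```text
platter 0.7 [262.1 107.4] [ 0.5123 -0.1013  0.015 ]
knob 0.7 [260.1 107.6] [ 0.5061 -0.1053  0.173 ]
jar_red 0.71 [235.6  58.3] [ 0.4691 -0.0263  0.027 ]
7.9 [ 0.50079184 -0.18907282  0.36209542] [-3.14140398e+00 -2.15780731e-04  1.57040085e+00] [-5.72976113e-01 -1.08019575e-01  1.68114183e+00  7.91423239e-05
  1.56874589e+00 -5.72580825e-01]
red lid 1264 [ 0.47029108 -0.0273031   0.1359628 ]
knob 1063 [ 0.50823222 -0.10169593  0.18776648] [ 0.48860084 -0.12157121  0.17951803] [ 0.52867666 -0.08219559  0.19256392]
```

View pics/wrist3.png

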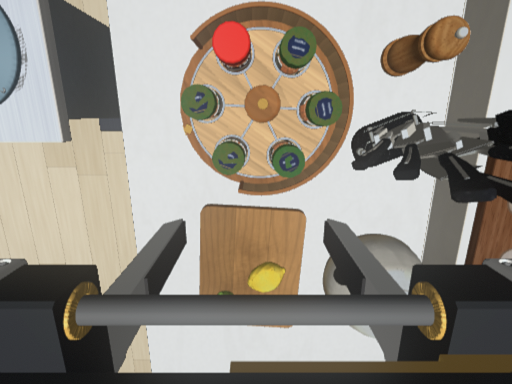

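The red lid is at (233,43), the knob at (262,104) and the brass arrow near (188,129). I'll compute the arrow direction.

Run:
```python
from h import *
c=np.load('wrist3.npy',allow_pickle=True).item()
A=np.array([.5085,-.1018]); f=c['frame'].astype(int)
sub=f[118:140,178:200]; m=(sub[...,0]>150)&(sub[...,2]<.55*sub[...,0])
ys,xs=np.nonzero(m);print(m.sum(),xs.mean()+178,ys.mean()+118)
p=pix2w(c,xs.mean()+178,ys.mean()+118,z=.014)[:2]-A;print(p,np.hypot(*p),np.degrees(np.arctan2(p[1],p[0]))%360)
for uv in [(191,38),(198,47),(240,180),(238,192)]:
    q=pix2w(c,*uv,z=.078)[:2]-A;print(uv,q,np.hypot(*q),np.degrees(np.arctan2(q[1],q[0]))%360)
cv2.imwrite('pics/z.png',cv2.resize(cv2.cvtColor(c['frame'][0:210,160:370],cv2.COLOR_RGB2BGR),None,fx=2.8,fy=2.8,interpolation=cv2.INTER_CUBIC))
```

```text
143 188.1888111888112 128.64335664335664
[-0.1251683  -0.03499363] 0.12996791026565332 195.61953795259282
(191, 38) [-0.0986918   0.09291551] 0.1355483762510905 136.7267431406313
(198, 47) [-0.08942698  0.081356  ] 0.1208965829734863 137.70571075181851
(240, 180) [-0.03245807 -0.11241537] 0.11700744444133902 253.89480724058905
(238, 192) [-0.03597998 -0.13233244] 0.13713654986554294 254.78949557416826
```

View pics/z.png

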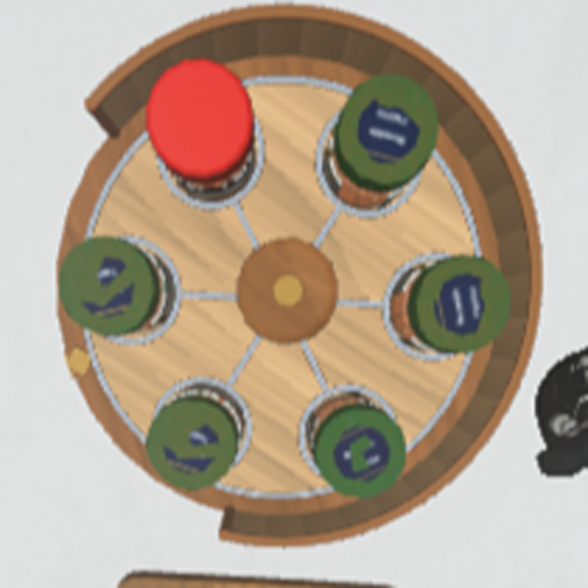

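The arrow lies at 195.6° (r = 130 mm) and agrees with the centre of the guard gap. The jar is at 117.0°, so the turntable has to turn 78.6° counter-clockwise. I'll grip the knob now.

Request:
carry_out:
  deltas:
    - [[1,0.08,0.007,0,0,0,0],[1,0.175,0.015,0,0,0,0],[1,0.175,0.015,0,0,0,0],[1,0.175,0.015,0,0,0,0],[1,0.175,0.015,0.08,0,0,0],[1,0.175,0.015,0.16,0,0,0],[1,0.175,0.015,0.24,0,0,0],[1,0.175,0.015,0.32,0,0,0],[1,0.175,0.015,0.378,0,0,0],[1,0.175,0.015,0.378,0,0,0],[0.3,0.175,0.015,0.378,0,0,0],[-0.1,0.175,0.015,0.378,0,0,0],[-0.4,0.175,0.015,0.378,0,0,0],[-1,0.175,0.015,0.378,0,0,0],[-1,0.175,0.015,0.378,0,0,0],[-1,0.175,0.015,0.378,0,0,0],[-1,0.175,0.015,0.378,0,0,0],[-1,0.175,0.015,0.378,0,0,0]]
  newtons: 20

```text
clock: 9.7
position: [0.5091, -0.1017, 0.1734]
ee_rot: [3.139, 0.0, 1.571]
contact_force: [5.8, 1.3, -2.2]
opening: 0.431
grasp_force: 20.0
```

Request:
carry_out:
  deltas:
    - [[-1,0,0,0,0,0,-0.03],[-1,0,0,0,0,0,-0.08],[-1,0,0,0,0,0,-0.16],[-1,0,0,0,0,0,-0.26],[-1,0,0,0,0,0,-0.36],[-1,0,0,0,0,0,-0.46],[-1,0,0,0,0,0,-0.56],[-1,0,0,0,0,0,-0.66],[-1,0,0,0,0,0,-0.76],[-1,0,0,0,0,0,-0.86],[-1,0,0,0,0,0,-0.92]]

```text
clock: 10.8
position: [0.5099, -0.1015, 0.1734]
ee_rot: [3.137, 0.002, 2.032]
contact_force: [9.9, 0.8, -4.7]
opening: 0.435
grasp_force: 20.0
```

Request:
carry_out:
  deltas:
    - [[-1,0,0,0,0,0,-0.08],[-1,0,0,0,0,0,-0.16],[-1,0,0,0,0,0,-0.26],[-1,0,0,0,0,0,-0.36],[-1,0,0,0,0,0,-0.46],[-1,0,0,0,0,0,-0.56],[-1,0,0,0,0,0,-0.66],[-1,0,0,0,0,0,-0.76],[-1,0,0,0,0,0,-0.86],[-1,0,0,0,0,0,-0.92]]

```text
clock: 11.8
position: [0.5105, -0.1009, 0.1734]
ee_rot: [3.137, 0.004, 2.492]
contact_force: [13.0, 4.4, -6.0]
opening: 0.433
grasp_force: 20.0
```

Request:
carry_out:
  deltas:
    - [[-1,0,0,0,0,0,-0.08],[-1,0,0,0,0,0,-0.18],[-1,0,0,0,0,0,-0.28],[-1,0,0,0,0,0,-0.38],[-1,0,0,0,0,0,-0.48],[-1,0,0,0,0,0,-0.58],[-1,0,0,0,0,0,-0.68],[-1,0,0,0,0,0,-0.77],[-1,0,0,0,0,0,-0.84],[-1,0,0,0,0,0,-0.89],[-1,0,0,0,0,0,-0.91],[-1,0,0,0,0,0,-0.91],[-1,0,0,0,0,0,-0.91],[-1,0,0,0,0,0,-0.91],[-1,0,0,0,0,0,-0.91]]

```text
clock: 13.3
position: [0.5109, -0.1002, 0.1735]
ee_rot: [3.137, 0.007, 2.946]
contact_force: [12.4, 7.7, -5.3]
opening: 0.433
grasp_force: 20.0
```

Run:
```python
from h import *
ims=[]
A=np.array([.5085,-.1018])
for n in ['scene','side','wrist']:
    c=robot.read_camera(n); f=c['frame'].astype(int);d=c['range_z']
    v,u=np.mgrid[0:384,0:512]
    ray=np.stack([(u-c['cx'])/c['fx'],-(v-c['cy'])/c['fy'],-np.ones(u.shape)],-1)*d[...,None]
    T=np.linalg.inv(c['world_to_cam']); W=ray@T[:3,:3].T+T[:3,3]
    red=(f[...,0]>2*f[...,1])&(f[...,0]>2*f[...,2])&(f[...,0]>90)&(np.hypot(W[...,0]-A[0],W[...,1]-A[1])<.14)&(W[...,2]>.1)&(W[...,2]<.15)
    if red.any():
        P=W[red];mid=(P[:,:2].min(0)+P[:,:2].max(0))/2-A
        print(n,red.sum(),u[red].mean(),v[red].mean(),P.min(0),P.max(0),'mid',mid,np.hypot(*mid),np.degrees(np.arctan2(mid[1],mid[0]))%360)
    ims.append(cv2.cvtColor(c['frame'],cv2.COLOR_RGB2BGR))
s=robot.get_state();print(s['clock'],s['position'],s['ee_rot'],s['grasp_force'],s['opening'])
i=np.hstack([cv2.resize(ims[0][170:280,200:330],(400,338)),cv2.resize(ims[1][140:250,200:330],(400,338))])
cv2.imwrite('pics/f.png',i)
```

```text
scene 180 251.5 222.43333333333334 [ 0.40118176 -0.14831406  0.11372642] [ 0.44606476 -0.10017007  0.1373186 ] mid [-0.08487674 -0.02244206] 0.08779354477927166 194.81051366492596
side 109 291.55045871559633 182.9816513761468 [ 0.40345368 -0.14421532  0.11041804] [ 0.44994591 -0.09841662  0.14379365] mid [-0.0818002  -0.01951597] 0.08409605326486723 193.41882927209204
wrist 3977 198.6487301986422 113.0341966306261 [ 0.40351882 -0.14772447  0.11387011] [ 0.45080874 -0.10032988  0.13737562] mid [-0.08133622 -0.02222717] 0.08431860819705674 195.2843348993914
13.45 [ 0.51088198 -0.1001177   0.17343467] [3.1374126  0.0069227  2.94600899] 19.998506280117 0.43348524668189564
```

View pics/f.png

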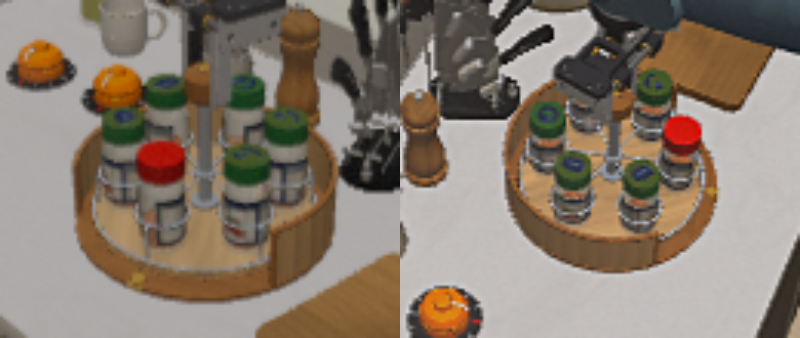

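The red jar stands at 195.3°, right behind the arrow at 195.6°. All the jars are upright and the knob is held with 20 N, so I'm handing in.

```bash
python3 -c "
from station import robot
print(robot.job_done())"
```

```text
the job is handed in; nothing more can be done
None
```

I wound the red timer to about 20 minutes and let go of it, then turned the red-lidded jar to the front, in line with the brass arrow to within about 1°; the gripper still holds the turntable knob at 20 N, and the job is handed in.

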